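Fit the work post and set the take-up nut of a rotary stand

ROBOT

A 6-joint arm with a two-finger parallel gripper is mounted at the origin on the work surface. World frame = base frame: x ahead of the robot, y to its left, z up, the work surface at z = 0. Lengths are in m, angles in rad, forces in N, time in s.
With the tool pointing down it reaches from about 0.35 to 0.775 m from the base axis. Payload 7.3 kg.
Tool frame: the origin (TCP) lies at the very end of the fingers, on their centre line; the grasp point (between the pads) lies 19 mm behind it; z points along the fingers, y is the line along which they close (so a half turn about z gives the same grasp; the last joint's range is limited). The gripper opens to 92 mm and grips with 3 to 60 N. Pads are 19 mm wide; open, the fingers measure 130 mm over their backs; the gripper's body (75 mm by 190 mm) begins 47 mm behind the grasp point.
Start: joints at [-1.259, 0.342, 1.524, -0, 1.275, -0.146], TCP at [0.232, -0.471, 0.227] pointing down, gripper open.
Joint ranges: [-2.53, 2.53], [-0.77, 2.02], [0.04, 2.7], [-1, 4.14], [0.28, 2.66], [-3.11, 3.11]. Speed limits (rad/s): [2.57, 2.57, 3.14, 3.14, 3.14, 3.14].

INTERFACE

Orientations are given as [roll, pitch, yaw] about the fixed x, y, z axes, in that order (R = Rz(yaw) Ry(pitch) Rx(roll)).
In Python, from cell import robot gives the robot as it stands. The module is installed in compiled form; this text tells all that it offers.
- The arm moves only by the tool arm_command, never from a script. Its argument "moves" is a list of rows, each a list of 3 entries, a list of its own where there are three numbers: the shift along the tool's x, y, z in m, then the turn, a rotation vector about the tool's x, y, z in rad, then the finger opening in m, from 0 to 0.0918. In form: [[[dx, dy, dz], [ax, ay, az], claw], ...]. A call has exactly 5 rows; each row is the pose to reach, as a shift and turn from the pose commanded when the call began, along the tool's axes at that moment; what a row does not reach only later rows make up. A row lasts 1/10 s, in which the tool goes at most 50 mm and 8.59 degrees, less where a joint would pass 70% of its speed; a pose out of reach is approached as far as the arm can. A call with a gripper value outside its range is refused whole. The fingers move at their own pace and stop on an object; "squeeze" is the grip in N (left out, the last holds). Time passes only in rows, so rows that repeat a pose let the fingers close, or fill a call up. It gives the time, the measured TCP pose, the force, the opening and the grip force at its end, in the units of the state.
- robot.observe(): the state, without advancing time (a new reading comes with each control period).
- robot.read_camera(name): name is "scene" or "side" or "wrist"; returns the picture (420x560x3 uint8, red, green, blue); there is no depth.
- robot.camera_model(name): a dict with "fx", "fy", "cx", "cy" (pixels), "R" (3x3) and "t" (3): a world point X has camera coordinates R X + t. Camera axes: x right, y down, z forward; pixel columns grow to the right and rows downward; lengths in m; the calibration is good to about 2 mm. A picture is of the moment at which its call begins: read the wrist's pose just before it. camera_model takes no time and is no camera call; for the wrist camera it gives the pose at the moment of the call.
- robot.hand_in(): hands the job in; it is judged then, once.
The state is a dict: "time": time; "qpos": joint angles; "qvel": joint speeds; "joint_efforts": joint torques, N m; "tool_pos": TCP position; "tool_rot": TCP orientation; "contact_force": force on the tool from outside, world axes, zero at the start; "torque": the same for the moment, N m; "opening": finger opening in m; "grip_force": force on a finger pad.
Only numpy, scipy, OpenCV 4.12 (cv2) and the standard library are available. Lean on these libraries where they do the work, as an engineer would, in place of code of your own. Each camera call takes 0.05 s, during which the arm holds its last target. There are 200 camera calls.

TASK

Set up the rotary work stand: from the rack, fit the one post whose shank is a close sliding fit in the stand's bore, fully home, and let go of it, leaving the other two in the rack. Then screw the stand's knurled take-up nut clockwise until it bottoms out, and back it off a quarter turn so that the post runs freely. Finish still gripping the nut there, so that it cannot creep while a colleague tightens its lock screw; disturb nothing else on the bench.

Things in the scene. Friction and masses are not known exactly. Their poses are not given: they have to be found in the camera images.
- stand_bore (a point): Rotary work stand, fixed: 110 mm square base 14 mm thick, dark barrel 46 mm in diameter up to 70 mm height, then a steel threaded column 36 mm in diameter up to its flat top at 100 mm, with an upright bore 13.8 mm in diameter, right through, sharp-edged. Point on the bore's axis in the plane of the column's top; z up along the axis. The take-up nut surrounds the column just below its top
- nut_grip (a point): Take-up nut: knurled aluminium ring 50 mm in diameter, 26 mm high, right-hand thread of 4 mm pitch on the column; about 0.1 N m of friction, stays where left. Point on its axis 3 mm below its top face, 93 mm up when bottomed out; z up. Beside the nut is free space down to the base (the barrel is narrower). The top of a post that is home is at 130 mm, above the nut's middle
- nut_turn (a joint): Angle of the take-up nut in rad: 0 is bottomed out on the barrel's shoulder (hard stop); grows as it is unscrewed (counter-clockwise from above), up to 5.5 at the end of the thread; starts between 2.2 and 3.6. A quarter turn is 1.57
- post12_grip (a point): Steel post hanging upright in the rack by its flange (26 mm in diameter, 4 mm thick): stem above it 18 mm in diameter, shank below 12 mm in diameter, 50 mm long, last 6 mm tapered; 60 to 130 g. Point on the axis, 21 mm above the flange's underside, 9 mm below the top; z up. Home in the stand, the flange lies flat on the column's top. The one close fit
- post8_grip (a point): The thin post: same lengths and flange, stem 14 mm, shank 8 mm in diameter (far too loose for the bore); same point, hanging in the rack
- post16_grip (a point): The thick post: same lengths and flange, stem 22 mm, shank 16 mm in diameter (will not enter the bore); same point, hanging in the rack
- rack: Aluminium rack, fixed: a flat plate 60 by 220 mm, 8 mm thick, its top at 75 mm height, on two end panels; three 20 mm holes in a row along its own y, 75 mm apart, hold the posts in any order. Origin at bench height under the middle hole
- cement: Bystander: white bottle with a black cap, 40 mm in diameter, 85 mm high, standing; origin at the centre of its foot
- driver: Bystander: screwdriver with a black handle, 170 mm long, lying; origin under its middle at bench height
- loupe: Bystander: black eye loupe, 34 mm in diameter, 32 mm high, standing; origin at the centre of its foot

How it is judged:
By the outcome, as a careful person would: the job done as asked, in the order asked, and still so for the second after the job is handed in, while the arm keeps its last pose, push and grip.
It also fails if it takes over 58 s, if anything falls off the work surface, if the arm or the gripper's body presses on something with over 40 N, if the wrist force passes 120 N, or if a joint passes its speed limit or range.

## Working session

There is one attempt and no reset: what is moved stays moved. The work goes in short steps, Python scripts to look and compute and a tool call to move; the robot and the scene stay as the last step left them, time stands still between calls to the robot, and variables do not carry over. Pictures are saved under pics/ and viewed, at most 10 in all, crops included, and the job is handed in when it is done.

Besides the shell and the picture viewer there is one more tool, called after ">>>" as name([rows], argument=value, ...), one row to a line, values as JSON. arm_command: Moves the arm, as the interface text tells. Its arguments: {"type":"object","properties":{"moves":{"type":"array"},"squeeze":{"type":"number"}},"required":["moves"]}

```bash
mkdir -p pics; python3 - <<'E'
from cell import robot
import cv2,numpy as np
s=robot.observe();print(s)
for n in("scene","side"):
    m=robot.camera_model(n);print(n,{k:np.round(v,4).tolist() for k,v in m.items()})
    cv2.imwrite(f"pics/{n}0.png",robot.read_camera(n)[:,:,::-1])
E
```

```text
{'time': 0.0, 'qpos': array([-1.25900845e+00,  3.42707276e-01,  1.52503032e+00, -8.29535553e-06,
        1.27537185e+00, -1.45992777e-01]), 'qvel': array([-3.11726980e-04, -4.71800986e-04, -2.01332316e-05,  1.34928909e-03,
        1.28284532e-03, -1.39286944e-03]), 'joint_efforts': array([ 3.06664544e-03, -4.31240237e+01, -2.44218278e+01,  7.20061501e-02,
        5.60087641e-02, -1.08053277e-04]), 'tool_pos': array([ 0.2319234 , -0.47054291,  0.22604833]), 'tool_rot': array([-3.14009084e+00, -2.12807823e-04,  4.57782917e-01]), 'contact_force': array([-0.94084802,  0.343031  ,  0.97784183]), 'torque': array([ 0.00577079, -0.00840686, -0.03542647]), 'grip_force': 0.0, 'opening': 0.09172865321576172}
scene {'fx': 528.5616, 'fy': 528.5616, 'cx': 282.9466, 'cy': 208.7773, 'R': [[-0.8232, 0.5677, -0.0085], [0.4973, 0.7136, -0.4934], [-0.2741, -0.4104, -0.8698]], 't': [0.5189, -0.2667, 1.2106]}
side {'fx': 480.034, 'fy': 480.034, 'cx': 278.8044, 'cy': 213.9881, 'R': [[-0.8313, -0.5559, -0.0019], [-0.342, 0.5141, -0.7866], [0.4382, -0.6533, -0.6174]], 't': [0.5217, 0.2759, 0.951]}
```

View pics/scene0.png

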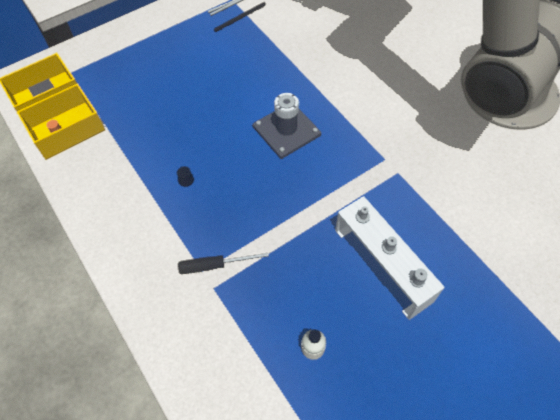

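View pics/side0.png

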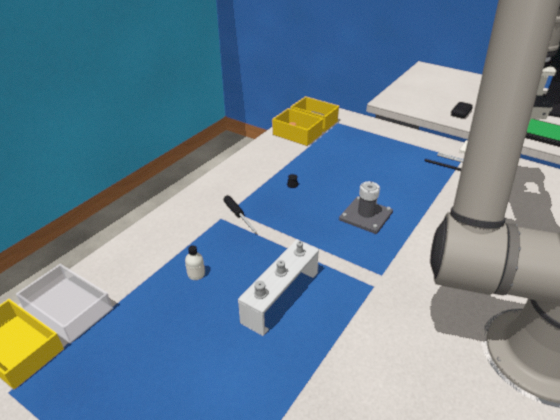

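Scene: the rack's posts are near (364,212), (390,243), (420,276), with the stand's top near (287,100). Side: posts near (299,247), (281,266), (260,287), stand (370,188). I'll zoom in on both.

```bash
cat >h.py <<'E'
import cv2,numpy as np
from scipy.spatial.transform import Rotation as Ro
from cell import robot
def plane(m,px,z):
    d=np.linalg.inv(m["R"])@np.array([(px[0]-m["cx"])/m["fx"],(px[1]-m["cy"])/m["fy"],1]); c=-np.array(m["R"]).T@m["t"]
    return c+d*(z-c[2])/d[2]
def proj(m,X):
    p=np.array(m["R"])@X+m["t"]; return np.array([m["fx"]*p[0]/p[2]+m["cx"],m["fy"]*p[1]/p[2]+m["cy"]])
def totool(s,dX): return Ro.from_euler('xyz',s["tool_rot"]).inv().apply(dX)
E
python3 - <<'E'
from h import *
a=cv2.imread("pics/scene0.png");b=cv2.imread("pics/side0.png")
f=lambda i,x,y,w,h,s:cv2.resize(i[y:y+h,x:x+w],(w*s,h*s),interpolation=cv2.INTER_CUBIC)
o=np.zeros((600,800,3),np.uint8)
o[:400,:400]=f(a,340,190,100,100,4);o[:400,400:]=f(b,235,230,100,100,4)
o[400:,:200]=f(a,262,80,50,50,4);o[400:,200:400]=f(b,345,175,50,50,4)
cv2.imwrite("pics/crop.png",o)
E
```

```text
(no output)
```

View pics/crop.png

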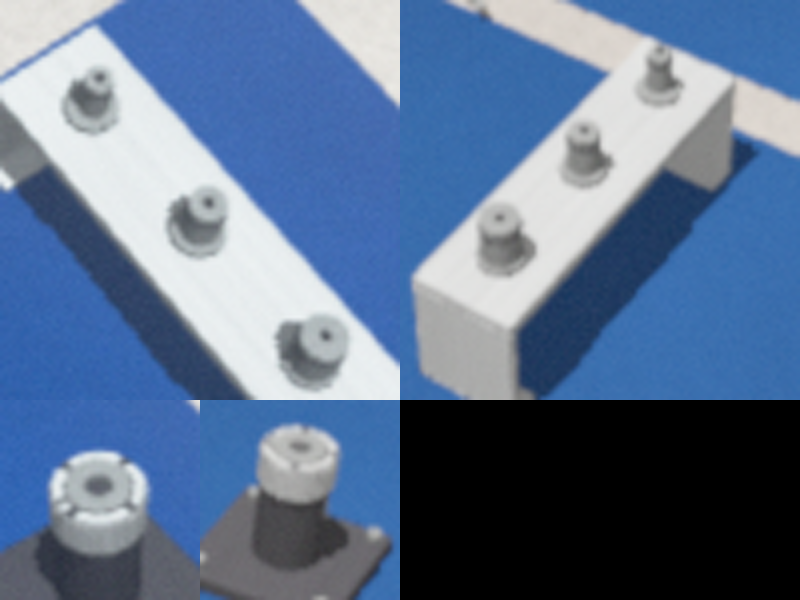

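```bash
python3 - <<'E'
from h import *
A=robot.camera_model("scene");B=robot.camera_model("side")
P={}
for n,a,b,z in[("p8",(364.5,209),(299.5,243),.105),("p12",(392.2,240),(280.5,262.5),.105),("p16",(421.5,273.7),(260,284),.105),("bore",(286.7,101.5),(370,186.5),.1)]:
    x,y=plane(A,a,z),plane(B,b,z);P[n]=(x+y)/2;print(n,x.round(4),y.round(4))
d=P["p16"]-P["p8"];print("rack dir",np.arctan2(d[1],d[0]),np.linalg.norm(d))
s=robot.observe();R=Ro.from_euler('xyz',s["tool_rot"]).as_matrix();print(R.round(3))
print(totool(s,P["p12"]+[0,0,.1]-s["tool_pos"]))
m=robot.camera_model("wrist");print("cam in tool",R.T@(-np.array(m["R"]).T@m["t"]-s["tool_pos"]),(m["R"]@R).round(3),m["fx"])
E
```

```text
p8 [0.5139 0.0888 0.105 ] [0.5132 0.0891 0.105 ]
p12 [0.5135 0.1639 0.105 ] [0.5139 0.1633 0.105 ]
p16 [0.5142 0.2395 0.105 ] [0.5138 0.2371 0.105 ]
bore [ 0.483  -0.1988  0.1   ] [ 0.4805 -0.2012  0.1   ]
rack dir 1.5675980848803996 0.14938256765920513
[[ 0.897  0.442 -0.   ]
 [ 0.442 -0.897  0.001]
 [ 0.    -0.001 -1.   ]]
[ 0.5330431  -0.44434252  0.02183695]
cam in tool [ 0.07948165  0.00021411 -0.15954079] [[ 0.     1.     0.001]
 [-0.956  0.001 -0.293]
 [-0.293 -0.001  0.956]] 312.9221285698364
```

>>> arm_command([
  [[0.05,-0.019,0],[0,0,-0.148],0.0918],
  [[0.095,-0.037,0],[0,0,-0.296],0.0918],
  [[0.14,-0.055,0.01],[0,0,-0.444],0.0918],
  [[0.185,-0.073,0.01],[0,0,-0.592],0.0918],
  [[0.23,-0.09,0.016],[0,0,-0.74],0.0918],
])

```text
time: 0.6
tool_pos: [0.3997, -0.2869, 0.2108]
tool_rot: [3.141, 0.0, 1.204]
contact_force: [0.4, -0.3, -0.8]
opening: 0.0917
grip_force: 0.0
```

```bash
cat >>h.py <<'E'
def goto(X,yaw):
    s=robot.observe(); dy=(yaw-s["tool_rot"][2]+np.pi)%(2*np.pi)-np.pi
    print("t",s["time"],"pos",s["tool_pos"].round(4),"rot",s["tool_rot"].round(3),"shift",totool(s,np.array(X)-s["tool_pos"]).round(4),"turnz",round(-dy,3))
E
python3 -c "
from h import *
goto([.482,-.2,.2],1.571)"
```

```text
t 0.6 pos [ 0.3997 -0.2869  0.2108] rot [3.141 0.    1.204] shift [0.1107 0.0457 0.0108] turnz -0.367
```

>>> arm_command([
  [[0.045,0.018,0.005],[0,0,-0.14],0.0918],
  [[0.08,0.033,0.01],[0,0,-0.28],0.0918],
  [[0.111,0.046,0.011],[0,0,-0.367],0.0918],
  [[0.111,0.046,0.011],[0,0,-0.367],0.0918],
  [[0.111,0.046,0.011],[0,0,-0.367],0.0918],
])

```text
time: 1.1
tool_pos: [0.4818, -0.2015, 0.1993]
tool_rot: [-3.14, -0.0, 1.566]
contact_force: [-0.5, -0.1, -0.3]
opening: 0.0919
grip_force: 0.0
```

```bash
python3 - <<'E'
from h import *
goto([.482,-.2,.2],1.571)
m=robot.camera_model("wrist");i=robot.read_camera("wrist")
import pickle;pickle.dump((m,robot.observe()),open("bore.pkl","wb"))
cv2.imwrite("pics/wb.png",i[:,:,::-1]);print(proj(m,np.array([.482,-.2,.1])))
E
```

```text
t 1.1 pos [ 0.4818 -0.2015  0.1993] rot [-3.14  -0.     1.566] shift [ 0.0015  0.0002 -0.0007] turnz -0.005
[281.94720117 204.89684587]
```

View pics/wb.png

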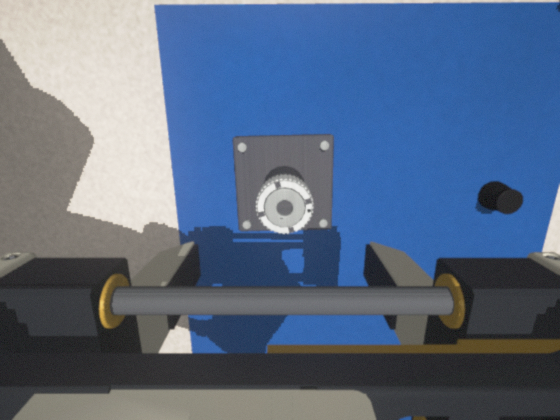

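The wrist view shows the bore at about (285,207), in the column inside the notched nut. Next, the posts.

>>> arm_command([
  [[0.045,0.004,0],[0,0,-0.005],0.0918],
  [[0.09,0.008,0],[0,0,-0.005],0.0918],
  [[0.135,0.012,-0.002],[0,0,-0.005],0.0918],
  [[0.18,0.016,-0.004],[0,0,-0.005],0.0918],
  [[0.225,0.02,-0.006],[0,0,-0.005],0.0918],
])

```text
time: 1.65
tool_pos: [0.5029, 0.023, 0.206]
tool_rot: [3.141, 0.0, 1.566]
contact_force: [0.2, 0.6, 0.3]
opening: 0.0919
grip_force: 0.0
```

>>> arm_command([
  [[0.045,0.004,0],[0,0,0],0.0918],
  [[0.09,0.008,0],[0,0,0],0.0918],
  [[0.125,0.01,0],[0,0,0],0.0918],
  [[0.14,0.011,0],[0,0,0],0.0918],
  [[0.14,0.011,0],[0,0,0],0.0918],
])

```text
time: 2.15
tool_pos: [0.5143, 0.1631, 0.2056]
tool_rot: [-3.141, 0.0, 1.57]
contact_force: [-0.7, 0.0, -0.7]
opening: 0.0915
grip_force: 0.0
```

```bash
python3 - <<'E'
from h import *
goto([.5137,.1636,.205],1.571)
m=robot.camera_model("wrist");i=robot.read_camera("wrist")[:,:,::-1].copy()
import pickle;pickle.dump((m,robot.observe()),open("post.pkl","wb"))
cv2.imwrite("pics/wp.png",i);print(proj(m,np.array([.5137,.1636,.105])))
f=lambda i,x,y,w,h,s:cv2.resize(i[y:y+h,x:x+w],(w*s,h*s),interpolation=cv2.INTER_CUBIC)
o=np.hstack([f(cv2.imread("pics/wb.png"),260,180,50,50,8),f(i,230,150,100,100,4)])
cv2.imwrite("pics/crop2.png",o)
E
```

```text
t 2.15 pos [0.5143 0.1631 0.2056] rot [-3.141  0.     1.57 ] shift [ 0.0005 -0.0006  0.0006] turnz -0.001
[280.81124159 205.50776545]
```

View pics/crop2.png

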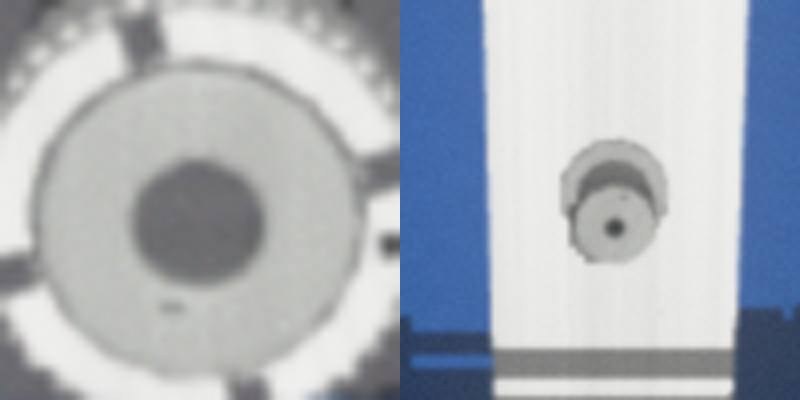

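```bash
python3 - <<'E'
from h import *
import pickle
for f,p,z in(("bore",(284.4,207.2),.1),("post",(283.1,206.6),.105)):
    m,s=pickle.load(open(f+".pkl","rb"));print(f,plane(m,p,z))
E
```

```text
bore [ 0.48411326 -0.20208983  0.1       ]
post [0.51568916 0.16260861 0.105     ]
```

>>> arm_command([
  [[0,0,0.045],[0,0,0],0.0918],
  [[0,0,0.085],[0,0,0],0.06],
  [[0,0,0.115],[0,0,0],0.05],
  [[0,0,0.123],[0,0,0],0.05],
  [[0,0,0.123],[0,0,0],0.05],
], squeeze=25)

```text
time: 2.7
tool_pos: [0.5142, 0.1612, 0.0822]
tool_rot: [-3.14, 0.001, 1.568]
contact_force: [0.1, -0.3, 1.4]
opening: 0.0645
grip_force: 0.0
```

>>> arm_command([
  [[0,0,0],[0,0,0],0.03],
  [[0,0,0],[0,0,0],0.02],
  [[0,0,0],[0,0,0],0.01],
  [[0,0,0],[0,0,0],0.01],
  [[0,0,0],[0,0,0],0.01],
])

```text
time: 3.2
tool_pos: [0.5146, 0.163, 0.0832]
tool_rot: [3.141, -0.0, 1.57]
contact_force: [1.0, 0.6, 0.9]
opening: 0.0245
grip_force: 0.0
```

>>> arm_command([
  [[0,0,0],[0,0,0],0.01],
  [[0,0,0],[0,0,0],0.01],
  [[0,0,0],[0,0,0],0.01],
  [[0,0,0],[0,0,0],0.01],
  [[0,0,0],[0,0,0],0.01],
], squeeze=25)

```text
time: 3.7
tool_pos: [0.5146, 0.163, 0.083]
tool_rot: [3.141, -0.0, 1.57]
contact_force: [-1.1, 0.8, 4.2]
opening: 0.0172
grip_force: 25.0
```

```bash
python3 - <<'E'
from h import *
goto([.5146,.163,.2],1.571)
m=robot.camera_model("wrist");i=robot.read_camera("wrist")[:,:,::-1].copy()
s=robot.observe();print(s["opening"],s["grip_force"],s["contact_force"],proj(m,np.array([*s["tool_pos"][:2],.105])))
import pickle;pickle.dump((m,s),open("grasp.pkl","wb"))
cv2.imwrite("pics/wg.png",i)
cv2.imwrite("pics/crop3.png",cv2.resize(i[130:270,200:360],None,fx=4,fy=4,interpolation=cv2.INTER_CUBIC))
E
```

```text
t 3.7 pos [0.5146 0.163  0.083 ] rot [ 3.141 -0.     1.57 ] shift [ 0.00e+00  1.00e-04 -1.17e-01] turnz -0.001
0.017228751843705866 25.001066029071808 [-0.60371073  0.72841422  5.11544025] [281.29819192 278.35243252]
```

View pics/crop3.png

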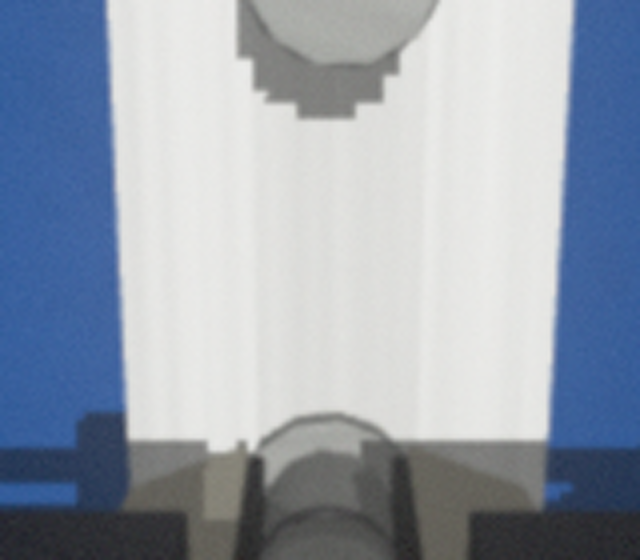

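The post is gripped. It sits centred between the fingers at column ~281.7, against a predicted 281.3. The wrist calibration therefore holds, so the TCP target over the bore is (.4838, -.2017).

>>> arm_command([
  [[0,0,-0.02],[0,0,0],0.01],
  [[0,0,-0.06],[0,0,0],0.01],
  [[0,0,-0.1],[0,0,0],0.01],
  [[0,0,-0.122],[0,0,0],0.01],
  [[-0.03,-0.002,-0.122],[0,0,0],0.01],
])

```text
time: 4.25
tool_pos: [0.514, 0.135, 0.2078]
tool_rot: [3.135, -0.002, 1.573]
contact_force: [0.3, -0.1, -1.4]
opening: 0.0174
grip_force: 25.0
```

>>> arm_command([
  [[-0.04,-0.004,0],[0,0,0],0.01],
  [[-0.085,-0.008,0],[0,0,0],0.01],
  [[-0.13,-0.012,0],[0,0,0],0.01],
  [[-0.175,-0.016,0],[0,0,0],0.01],
  [[-0.22,-0.02,0],[0,0,0],0.01],
])

```text
time: 4.75
tool_pos: [0.4913, -0.0887, 0.2042]
tool_rot: [-3.141, -0.0, 1.57]
contact_force: [1.2, -0.7, -1.3]
opening: 0.0179
grip_force: 25.0
```

>>> arm_command([
  [[-0.04,-0.004,0],[0,0,0],0.01],
  [[-0.075,-0.006,0],[0,0,0],0.01],
  [[-0.105,-0.008,0],[0,0,0],0.01],
  [[-0.115,-0.009,0],[0,0,0],0.01],
  [[-0.115,-0.009,0],[0,0,0],0.01],
])

```text
time: 5.25
tool_pos: [0.4825, -0.2029, 0.204]
tool_rot: [-3.14, -0.001, 1.568]
contact_force: [0.4, 0.4, -0.4]
opening: 0.0171
grip_force: 25.0
```

```bash
python3 - <<'E'
from h import *
goto([.4838,-.2017,.17],1.571)
s=robot.observe();print(s["opening"],s["grip_force"],s["contact_force"])
E
```

```text
t 5.25 pos [ 0.4825 -0.2029  0.204 ] rot [-3.140e+00 -1.000e-03  1.568e+00] shift [0.0012 0.0013 0.034 ] turnz -0.003
0.01713330053020634 24.99962478876114 [ 0.3710319   0.41368466 -0.37338733]
```

>>> arm_command([
  [[0.001,0.001,0.02],[0,0,-0.003],0.01],
  [[0.001,0.001,0.035],[0,0,-0.003],0.01],
  [[0.001,0.001,0.04],[0,0,-0.003],0.01],
  [[0.001,0.001,0.04],[0,0,-0.003],0.01],
  [[0.001,0.001,0.04],[0,0,-0.003],0.01],
])

```text
time: 5.75
tool_pos: [0.4844, -0.2005, 0.1653]
tool_rot: [3.141, 0.0, 1.574]
contact_force: [0.6, 0.2, -0.2]
opening: 0.0176
grip_force: 25.0
```

```bash
python3 - <<'E'
from h import *
goto([.4838,-.2017,.11],1.571)
i=robot.read_camera("wrist")[:,:,::-1].copy()
a=robot.read_camera("scene")[:,:,::-1];b=robot.read_camera("side")[:,:,::-1]
f=lambda i,x,y,w,h,s:cv2.resize(i[y:y+h,x:x+w],(w*s,h*s),interpolation=cv2.INTER_CUBIC)
o=np.hstack([f(a,255,55,64,100,4),f(b,338,140,64,100,4),f(i,250,170,64,100,4)])
cv2.imwrite("pics/crop4.png",o)
E
```

```text
t 5.75 pos [ 0.4844 -0.2005  0.1653] rot [3.141 0.    1.574] shift [-0.0012 -0.0007  0.0553] turnz 0.003
```

View pics/crop4.png

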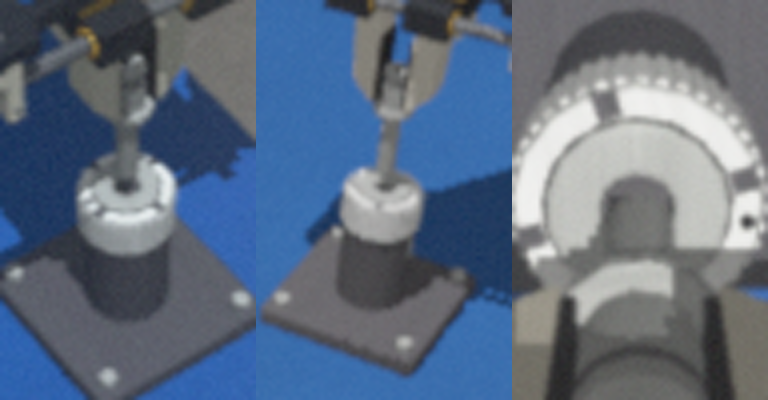

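The shank tip is right over the bore in all three views, so I lower it gently.

>>> arm_command([
  [[0,0,0.004],[0,0,0],0.01],
  [[0,0,0.007],[0,0,0],0.01],
  [[0,0,0.01],[0,0,0],0.01],
  [[0,0,0.013],[0,0,0],0.01],
  [[0,0,0.013],[0,0,0],0.01],
])

```text
time: 6.4
tool_pos: [0.4838, -0.2012, 0.1512]
tool_rot: [-3.141, -0.0, 1.573]
contact_force: [-0.6, -0.6, -0.6]
opening: 0.0175
grip_force: 25.0
```

>>> arm_command([
  [[0,0,0.005],[0,0,0],0.01],
  [[0,0,0.01],[0,0,0],0.01],
  [[0,0,0.014],[0,0,0],0.01],
  [[0,0,0.018],[0,0,0],0.01],
  [[0,0,0.018],[0,0,0],0.01],
])

```text
time: 6.9
tool_pos: [0.4838, -0.2011, 0.1331]
tool_rot: [-3.141, -0.0, 1.573]
contact_force: [0.1, -1.2, -1.5]
opening: 0.0172
grip_force: 25.0
```

>>> arm_command([
  [[0,0,0.006],[0,0,0],0.01],
  [[0,0,0.012],[0,0,0],0.01],
  [[0,0,0.018],[0,0,0],0.01],
  [[0,0,0.021],[0,0,0],0.01],
  [[0,0,0.022],[0,0,0],0.01],
])

```text
time: 7.4
tool_pos: [0.484, -0.2013, 0.1114]
tool_rot: [-3.141, 0.0, 1.573]
contact_force: [-0.7, -2.8, 1.1]
opening: 0.0172
grip_force: 25.0
```

>>> arm_command([
  [[0,0,0.001],[0,0,0],0.01],
  [[0,0,0.002],[0,0,0],0.01],
  [[0,0,0.003],[0,0,0],0.01],
  [[0,0,0.0035],[0,0,0],0.01],
  [[0,0,0.0035],[0,0,0],0.01],
])

```text
time: 7.9
tool_pos: [0.4842, -0.2012, 0.1083]
tool_rot: [3.141, 0.0, 1.573]
contact_force: [-0.1, -3.5, -0.5]
opening: 0.0174
grip_force: 25.0
```

>>> arm_command([
  [[-0.0004,0,0.0005],[0,0,0],0.01],
  [[-0.0004,0,0.001],[0,0,0],0.01],
  [[-0.0004,0,0.0015],[0,0,0],0.01],
  [[-0.0004,0,0.002],[0,0,0],0.01],
  [[-0.0004,0,0.002],[0,0,0],0.01],
])

```text
time: 8.4
tool_pos: [0.4842, -0.2015, 0.1079]
tool_rot: [3.14, 0.001, 1.573]
contact_force: [-4.1, -1.8, 15.1]
opening: 0.0175
grip_force: 25.0
```

>>> arm_command([
  [[0,0,-0.001],[0,0,0],0.01],
  [[0,0,-0.001],[0,0,0],0.03],
  [[0,0,-0.001],[0,0,0],0.06],
  [[0,0,-0.001],[0,0,0],0.0918],
  [[0,0,-0.001],[0,0,0],0.0918],
])

```text
time: 8.9
tool_pos: [0.4838, -0.2011, 0.1068]
tool_rot: [-3.141, -0.001, 1.573]
contact_force: [0.2, 0.4, -0.1]
opening: 0.0446
grip_force: 0.0
```

>>> arm_command([
  [[0,0,-0.006],[0,0,0],0.0918],
  [[0,0,-0.012],[0,0,0],0.0918],
  [[0,0,-0.012],[0,0,-0.148],0.0918],
  [[0,0,-0.012],[0,0,-0.296],0.0918],
  [[0,0,-0.012],[0,0,-0.444],0.0918],
])

```text
time: 9.4
tool_pos: [0.4842, -0.2016, 0.1199]
tool_rot: [3.141, 0.001, 2.023]
contact_force: [0.2, -0.1, -0.1]
opening: 0.0848
grip_force: 0.0
```

>>> arm_command([
  [[0,0,0],[0,0,-0.148],0.0918],
  [[0,0,0],[0,0,-0.296],0.0918],
  [[0,0,0],[0,0,-0.444],0.0918],
  [[0,0,0],[0,0,-0.592],0.0918],
  [[0,0,0],[0,0,-0.74],0.0918],
])

```text
time: 9.9
tool_pos: [0.4842, -0.2016, 0.1198]
tool_rot: [-3.141, 0.001, 2.763]
contact_force: [-0.6, -0.2, -1.0]
opening: 0.0923
grip_force: 0.0
```

>>> arm_command([
  [[0,0,0],[0,0,-0.148],0.0918],
  [[0,0,0],[0,0,-0.296],0.0918],
  [[0,0,0],[0,0,-0.416],0.0918],
  [[0,0,0],[0,0,-0.416],0.0918],
  [[0,0,0],[0,0,-0.416],0.0918],
])

```text
time: 10.4
tool_pos: [0.4842, -0.2015, 0.1196]
tool_rot: [-3.141, 0.0, -3.114]
contact_force: [0.3, 0.5, 0.3]
opening: 0.0918
grip_force: 0.0
```

```bash
python3 - <<'E'
from h import *
goto([.4839,-.2017,.076],3.17)
s=robot.observe();print(s["opening"],s["contact_force"],s["torque"],s["qpos"])
i=robot.read_camera("wrist")[:,:,::-1].copy()
a=robot.read_camera("scene")[:,:,::-1];b=robot.read_camera("side")[:,:,::-1]
f=lambda i,x,y,w,h,s:cv2.resize(i[y:y+h,x:x+w],(w*s,h*s),interpolation=cv2.INTER_CUBIC)
o=np.hstack([f(a,255,55,64,100,4),f(b,338,140,64,100,4),f(i,210,200,140,200,2)])
cv2.imwrite("pics/crop5.png",o)
E
```

```text
t 10.4 pos [ 0.4842 -0.2015  0.1196] rot [-3.141  0.    -3.114] shift [ 0.0003 -0.0001  0.0436] turnz -0.001
0.09176500769828055 [0.31199182 0.53685564 0.26702036] [ 0.08439573 -0.12458993 -0.00096939] [-5.40648622e-01  4.52398544e-01  1.67651236e+00  1.57942366e-05
  1.01209953e+00 -2.13933385e+00]
```

View pics/crop5.png

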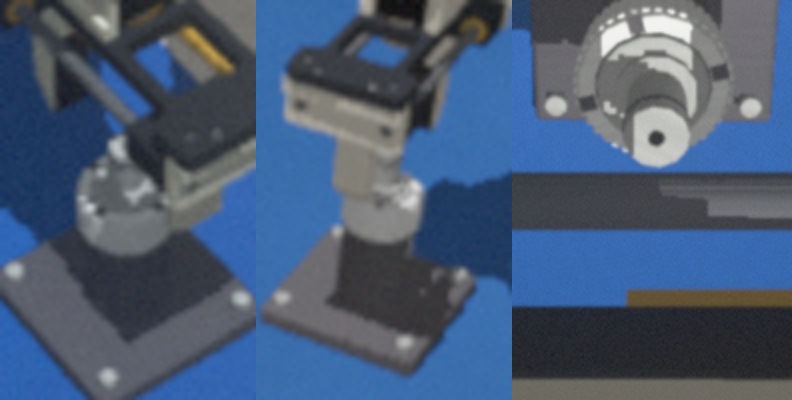

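The post is home, its flange on the column, and it is released. Next I grip the nut.

>>> arm_command([
  [[0,0,0.015],[0,0,0],0.0918],
  [[0,0,0.03],[0,0,0],0.0918],
  [[0,0,0.043],[0,0,0],0.085],
  [[0,0,0.043],[0,0,0],0.06],
  [[0,0,0.043],[0,0,0],0.04],
], squeeze=35)

```text
time: 11.05
tool_pos: [0.4841, -0.2015, 0.0764]
tool_rot: [3.142, -0.0, -3.111]
contact_force: [-0.1, -0.3, 0.7]
opening: 0.0735
grip_force: 0.0
```

>>> arm_command([
  [[0,0,0],[0,0,0],0.04],
  [[0,0,0],[0,0,0],0.04],
  [[0,0,0],[0,0,0],0.04],
  [[0,0,0],[0,0,0],0.04],
  [[0,0,0],[0,0,0],0.04],
])

```text
time: 11.55
tool_pos: [0.4844, -0.202, 0.0768]
tool_rot: [-3.14, 0.001, -3.11]
contact_force: [0.6, -1.7, 3.1]
opening: 0.0494
grip_force: 35.0
```

```bash
cat > st.py <<'E'
from h import *
s=robot.observe();print(s["time"],s["tool_pos"].round(4),s["tool_rot"].round(3),s["opening"].round(4),s["grip_force"],s["contact_force"].round(1),s["torque"].round(3),"yawq",(s["qpos"][0]-s["qpos"][5]).round(4),"q6",s["qpos"][5].round(3))
E
python3 st.py
```

```text
Traceback (most recent call last):
  File "st.py", line 2, in <module>
    s=robot.observe();print(s["time"],s["tool_pos"].round(4),s["tool_rot"].round(3),s["opening"].round(4),s["grip_force"],s["contact_force"].round(1),s["torque"].round(3),"yawq",(s["qpos"][0]-s["qpos"][5]).round(4),"q6",s["qpos"][5].round(3))
                                                                                    ^^^^^^^^^^^^^^^^^^
AttributeError: 'float' object has no attribute 'round'
```

>>> arm_command([
  [[0,0,0.0001],[0,0,0.12],0.04],
  [[0,0,0.0002],[0,0,0.24],0.04],
  [[0,0,0.0002],[0,0,0.36],0.04],
  [[0,0,0.0003],[0,0,0.48],0.04],
  [[0,0,0.0004],[0,0,0.6],0.04],
])

```text
time: 12.05
tool_pos: [0.4844, -0.2022, 0.0764]
tool_rot: [-3.141, 0.002, 2.568]
contact_force: [-0.6, -3.2, 4.1]
opening: 0.0496
grip_force: 35.0
```

```bash
sed -i 's/s\["opening"\].round(4)/round(s["opening"],4)/' st.py; python3 st.py
```

```text
12.05 [ 0.4844 -0.2022  0.0764] [-3.141e+00  2.000e-03  2.568e+00] 0.0496 34.99763674568385 [-0.6 -3.2  4.1] [-0.47  -0.04   0.093] yawq 0.9968 q6 -1.538
```

>>> arm_command([
  [[0,0,0.0001],[0,0,0.12],0.04],
  [[0,0,0.0002],[0,0,0.24],0.04],
  [[0,0,0.0002],[0,0,0.36],0.04],
  [[0,0,0.0003],[0,0,0.48],0.04],
  [[0,0,0.0004],[0,0,0.6],0.04],
])

```text
time: 12.55
tool_pos: [0.4843, -0.2022, 0.076]
tool_rot: [3.141, 0.002, 1.968]
contact_force: [-1.6, -3.2, 4.5]
opening: 0.0498
grip_force: 35.0
```

```bash
python3 st.py
```

```text
12.55 [ 0.4843 -0.2022  0.076 ] [3.141e+00 2.000e-03 1.968e+00] 0.0498 34.997989875264466 [-1.6 -3.2  4.5] [-0.533  0.084  0.107] yawq 0.3967 q6 -0.938
```

>>> arm_command([
  [[0,0,0.0001],[0,0,0.14],0.04],
  [[0,0,0.0002],[0,0,0.28],0.04],
  [[0,0,0.0003],[0,0,0.42],0.04],
  [[0,0,0.0004],[0,0,0.56],0.04],
  [[0,0,0.0004],[0,0,0.7],0.04],
])

```text
time: 13.05
tool_pos: [0.4842, -0.2023, 0.0756]
tool_rot: [3.14, 0.001, 1.267]
contact_force: [-0.7, -3.1, 3.2]
opening: 0.0501
grip_force: 35.0
```

>>> arm_command([
  [[0,0,0],[0,0,0.06],0.04],
  [[0,0,0.0001],[0,0,0.12],0.04],
  [[0,0,0.0001],[0,0,0.18],0.04],
  [[0,0,0.0001],[0,0,0.24],0.04],
  [[0,0,0.0002],[0,0,0.3],0.04],
])

```text
time: 13.55
tool_pos: [0.4842, -0.2023, 0.0753]
tool_rot: [3.14, 0.001, 0.971]
contact_force: [-1.6, -3.2, 4.8]
opening: 0.0495
grip_force: 35.0
```

```bash
python3 st.py
```

```text
13.55 [ 0.4842 -0.2023  0.0753] [3.14e+00 1.00e-03 9.71e-01] 0.0495 34.99923064839095 [-1.6 -3.2  4.8] [-0.642  0.183  0.094] yawq -0.6009 q6 0.06
```

>>> arm_command([
  [[0,0,0],[0,0,0.05],0.04],
  [[0,0,0.0001],[0,0,0.1],0.04],
  [[0,0,0.0001],[0,0,0.15],0.04],
  [[0,0,0.0001],[0,0,0.2],0.04],
  [[0,0,0.0002],[0,0,0.25],0.04],
])

```text
time: 14.05
tool_pos: [0.4841, -0.2023, 0.0752]
tool_rot: [3.14, 0.001, 0.721]
contact_force: [-1.9, -3.4, 4.9]
opening: 0.0496
grip_force: 35.0
```

```bash
python3 st.py
```

```text
14.05 [ 0.4841 -0.2023  0.0752] [3.14e+00 1.00e-03 7.21e-01] 0.0496 34.999153702519834 [-1.9 -3.4  4.9] [-0.682  0.196  0.136] yawq -0.8505 q6 0.309
```

>>> arm_command([
  [[0,0,0],[0,0,0.05],0.04],
  [[0,0,0.0001],[0,0,0.1],0.04],
  [[0,0,0.0001],[0,0,0.15],0.04],
  [[0,0,0.0001],[0,0,0.2],0.04],
  [[0,0,0.0002],[0,0,0.25],0.04],
])

```text
time: 14.55
tool_pos: [0.4841, -0.2023, 0.075]
tool_rot: [3.14, 0.0, 0.471]
contact_force: [-1.8, -3.1, 4.7]
opening: 0.0498
grip_force: 35.0
```

```bash
python3 st.py
```

```text
14.55 [ 0.4841 -0.2023  0.075 ] [3.14  0.    0.471] 0.0498 34.99892943073064 [-1.8 -3.1  4.7] [-0.66   0.394  0.083] yawq -1.1005 q6 0.559
```

>>> arm_command([
  [[0,0,0],[0,0,0.05],0.04],
  [[0,0,0.0001],[0,0,0.1],0.04],
  [[0,0,0.0001],[0,0,0.15],0.04],
  [[0,0,0.0001],[0,0,0.2],0.04],
  [[0,0,0.0002],[0,0,0.25],0.04],
])

```text
time: 15.05
tool_pos: [0.4841, -0.2023, 0.0748]
tool_rot: [3.14, -0.0, 0.221]
contact_force: [-1.5, -3.0, 5.5]
opening: 0.0496
grip_force: 35.0
```

```bash
python3 st.py
```

```text
15.05 [ 0.4841 -0.2023  0.0748] [ 3.14  -0.     0.221] 0.0496 34.99868209473789 [-1.5 -3.   5.5] [-0.687  0.419  0.106] yawq -1.3505 q6 0.809
```

>>> arm_command([
  [[0,0,0],[0,0,0.05],0.04],
  [[0,0,0.0001],[0,0,0.1],0.04],
  [[0,0,0.0001],[0,0,0.15],0.04],
  [[0,0,0.0001],[0,0,0.2],0.04],
  [[0,0,0.0002],[0,0,0.25],0.04],
])

```text
time: 15.55
tool_pos: [0.484, -0.2023, 0.0747]
tool_rot: [3.14, -0.0, -0.029]
contact_force: [-2.9, -4.1, 5.6]
opening: 0.0495
grip_force: 35.0
```

```bash
python3 st.py
```

```text
15.55 [ 0.484  -0.2023  0.0747] [ 3.14  -0.    -0.029] 0.0495 34.998852303251624 [-2.9 -4.1  5.6] [-0.689  0.472  0.064] yawq -1.6005 q6 1.059
```

>>> arm_command([
  [[0,0,0],[0,0,0.04],0.04],
  [[0,0,0],[0,0,0.08],0.04],
  [[0,0,0.0001],[0,0,0.12],0.04],
  [[0,0,0.0001],[0,0,0.16],0.04],
  [[0,0,0.0001],[0,0,0.2],0.04],
])

```text
time: 16.05
tool_pos: [0.4839, -0.2022, 0.0745]
tool_rot: [3.14, -0.001, -0.228]
contact_force: [-2.5, -2.9, 5.4]
opening: 0.0497
grip_force: 35.0
```

```bash
python3 st.py
```

```text
16.05 [ 0.4839 -0.2022  0.0745] [ 3.14e+00 -1.00e-03 -2.28e-01] 0.0497 34.998911898583174 [-2.5 -2.9  5.4] [-0.636  0.558  0.137] yawq -1.8001 q6 1.259
```

>>> arm_command([
  [[0,0,0],[0,0,0.03],0.04],
  [[0,0,0],[0,0,0.06],0.04],
  [[0,0,0.0001],[0,0,0.09],0.04],
  [[0,0,0.0001],[0,0,0.12],0.04],
  [[0,0,0.0001],[0,0,0.15],0.04],
])

```text
time: 16.55
tool_pos: [0.4845, -0.2023, 0.0746]
tool_rot: [3.14, -0.002, -0.375]
contact_force: [-2.1, -2.4, 5.5]
opening: 0.0497
grip_force: 35.0
```

```bash
python3 st.py
```

```text
16.55 [ 0.4845 -0.2023  0.0746] [ 3.14e+00 -2.00e-03 -3.75e-01] 0.0497 35.01477821962908 [-2.1 -2.4  5.5] [-0.388  0.337  1.17 ] yawq -1.9475 q6 1.407
```

The torque jumped to 1.17 N m, so the nut has bottomed out. A small back-off will show any wind-up in the grip.

>>> arm_command([
  [[0,0,0],[0,0,-0.004],0.04],
  [[0,0,0],[0,0,-0.008],0.04],
  [[0,0,0],[0,0,-0.01],0.04],
  [[0,0,0],[0,0,-0.01],0.04],
  [[0,0,0],[0,0,-0.01],0.04],
])

```text
time: 17.05
tool_pos: [0.4844, -0.2023, 0.0746]
tool_rot: [3.14, -0.002, -0.366]
contact_force: [-1.3, -2.9, 5.9]
opening: 0.0495
grip_force: 35.0
```

```bash
python3 st.py
```

```text
17.05 [ 0.4844 -0.2023  0.0746] [ 3.14e+00 -2.00e-03 -3.66e-01] 0.0495 35.00280343461782 [-1.3 -2.9  5.9] [-0.5    0.245  0.436] yawq -1.9375 q6 1.397
```

>>> arm_command([
  [[0,0,-0.0001],[0,0,-0.11],0.04],
  [[0,0,-0.0001],[0,0,-0.22],0.04],
  [[0,0,-0.0002],[0,0,-0.33],0.04],
  [[0,0,-0.0003],[0,0,-0.44],0.04],
  [[0,0,-0.0004],[0,0,-0.55],0.04],
])

```text
time: 17.55
tool_pos: [0.4844, -0.2021, 0.075]
tool_rot: [3.14, -0.001, 0.187]
contact_force: [-1.6, -2.4, 5.4]
opening: 0.0498
grip_force: 35.0
```

>>> arm_command([
  [[0,0,-0.0001],[0,0,-0.11],0.04],
  [[0,0,-0.0001],[0,0,-0.22],0.04],
  [[0,0,-0.0002],[0,0,-0.33],0.04],
  [[0,0,-0.0003],[0,0,-0.44],0.04],
  [[0,0,-0.0004],[0,0,-0.55],0.04],
])

```text
time: 18.05
tool_pos: [0.4843, -0.2019, 0.0754]
tool_rot: [3.14, -0.0, 0.737]
contact_force: [-0.8, -1.2, 4.1]
opening: 0.0492
grip_force: 35.0
```

>>> arm_command([
  [[0,0,-0.0001],[0,0,-0.12],0.04],
  [[0,0,-0.0002],[0,0,-0.24],0.04],
  [[0,0,-0.0002],[0,0,-0.36],0.04],
  [[0,0,-0.0003],[0,0,-0.477],0.04],
  [[0,0,-0.0003],[0,0,-0.477],0.04],
])

```text
time: 18.55
tool_pos: [0.4842, -0.2018, 0.0756]
tool_rot: [3.141, 0.001, 1.213]
contact_force: [-1.3, -2.0, 6.2]
opening: 0.0496
grip_force: 35.0
```

```bash
python3 st.py; python3 - <<'E'
from h import *
a=robot.read_camera("scene")[:,:,::-1];b=robot.read_camera("side")[:,:,::-1]
cv2.imwrite("pics/fin.png",np.hstack([cv2.resize(a[40:300,200:460],(400,400)),cv2.resize(b[130:330,220:420],(400,400))]))
E
```

```text
18.55 [ 0.4842 -0.2018  0.0756] [3.141e+00 1.000e-03 1.213e+00] 0.0496 35.00001121399691 [-1.3 -2.   6.2] [-0.207  0.265  0.065] yawq -0.3579 q6 -0.183
```

View pics/fin.png

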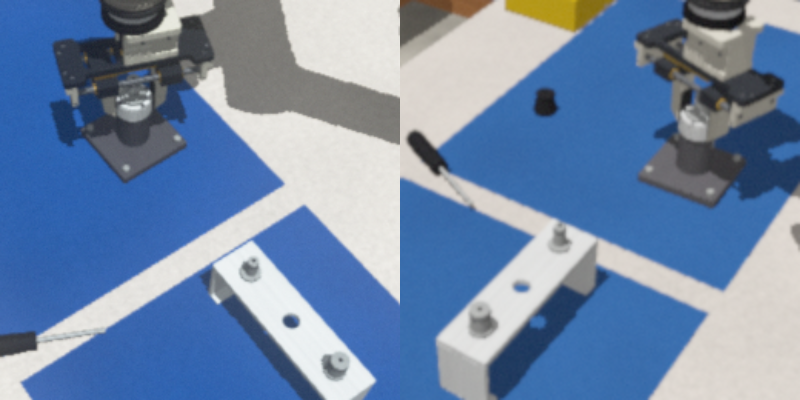

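The final views show the post in the stand, the nut gripped, the other two posts still in the rack and the bystanders undisturbed.

```bash
python3 -c "
from cell import robot
print(robot.hand_in())"
```

```text
the job is handed in; nothing more can be done
None
```

The job is handed in: the 12 mm post is home in the stand and released, and the nut was bottomed out, backed off a quarter turn and is still gripped at 35 N; no verdict came back.

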